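# Seal a flow-cell cartridge in its compression holder

## Robot

A 6-joint arm with a two-finger parallel gripper is mounted at the origin on a cart in front of the work surface, level with it; the furniture and walls round the work are solid. World frame = base frame: x ahead of the robot, y to its left, z up, the work surface at z = 0. Lengths are in m, angles in rad, forces in N, time in s.
With the tool pointing down it reaches from about 0.25 to 0.8 m from the base axis. Payload 3.9 kg.
Tool frame: the origin (TCP) lies on the centre line of the jaws, within the pads' length; the fingertips stand 14 mm ahead of it and the grasp point (between the pads) lies 5 mm behind it (ctrl.tips_ahead is the distance from the TCP to the fingertips, in m); z points along the fingers, y is the line along which they close (so a half turn about z gives the same grasp; the last joint's range is limited). The gripper opens to 85 mm and grips with 20 to 120 N. Pads are 22 mm wide; open, the fingers measure 114 mm over their backs; the gripper's body (76 mm by 85 mm) begins 54 mm behind the grasp point. The pads swing forward as they close: fully open they stand 13 mm farther back than shut.
Start: joints at [1.173, 0.26, -0.138, 1.173, 0, 1.571], TCP at [0.203, 0.484, 0.245] pointing down, gripper open.
Joint ranges: [-2.78, 2.78], [-0.83, 1.72], [-1.28, 1.37], [-1.9, 2.12], [-1.57, 1.48], [-3.14, 3.14]. Speed limits (rad/s): [2.57, 2.57, 3.14, 3.14, 3.14, 3.14].

## Interface

Orientations are given as a unit quaternion [w, x, y, z].
In Python, from plant import ctrl, eyes gives the robot as it stands.
- The arm moves only by the tool move_arm, never from a script. Its argument "plan" is a list of rows, each a list of 3 entries, a list of its own where there are three numbers: the shift along the tool's x, y, z in m, then the turn about the tool's z in degrees, then the finger opening in m, from 0 to 0.0854. A call has 1 to 12 rows; each row is the pose to reach, as a shift and turn from the pose commanded when the call began, along the tool's axes at that moment; what a row does not reach only later rows make up. A row lasts 1/8 s, in which the tool goes at most 62.5 mm and 10.7 degrees, less where a joint would pass 70% of its speed; a pose out of reach is approached as far as the arm can. A call with a gripper value outside its range is refused whole. The fingers move at their own pace and stop on an object; the grip force is fixed at half the most. Time passes only in rows, so rows that repeat a pose let the fingers close. It gives the time, the measured TCP pose, the force, the opening and the grip force at its end, in the units of the state.
- ctrl.state(): the state, without advancing time (a new reading comes with each control period).
- eyes.get_image(name): name is "side" or "top" or "wrist"; returns a dict with "frame" (400x640x3 uint8, red, green, blue), "depth" (400x640 float32, m along the optical axis (not along the pixel's ray), 0 where there is no reading), "vfov" (degrees; the focal length in pixels is half the picture's height over the tangent of half this angle, whatever the lens; pixels are square), "cx", "cy" (the principal point, pixels), "D" ([k1, k2, p1, p2, k3] as OpenCV has them; the pictures are not rectified), "R" (3x3) and "t" (3): a world point X has camera coordinates R X + t. Camera axes: x right, y down, z forward; pixel columns grow to the right and rows downward; lengths in m; the calibration is good to about 2 mm. A picture is of the moment at which its call begins.
- ctrl.finish_job(): hands the job in; it is judged then, once.
The state is a dict: "time": time; "q": joint angles; "qd": joint speeds; "tau": joint torques, N m; "ee_pos": TCP position; "tcp_rot": TCP orientation; "force": force on the tool from outside, world axes, zero at the start; "torque": the same for the moment, N m; "gripper_width": finger opening in m; "gripper_force": force on a finger pad.
Only numpy, scipy, OpenCV 4.12 (cv2) and the standard library are available. Lean on these libraries where they do the work, as an engineer would, in place of code of your own. Each camera call takes 0.05 s, during which the arm holds its last target. There are 200 camera calls.

## Task

Slide the flow-cell cartridge all the way into the holder, under the bridge, until it meets the end stop, and let go of it. Then turn the hand knob clockwise until the resistance rises sharply, and give it an extra sixth of a turn (60 degrees) past that point and no more, because overtightening cracks the cell. Leave the timer and the amber bottle where they stand.

Things in the scene. Friction and masses are not known exactly. Their poses are not given: they have to be found in the camera images.
- holder: Compression holder fixed to the worktop: aluminium base 225 x 84 x 8 mm with a channel along its x axis, open at the near (-x) end, and a bridge across it that carries the hand knob. Origin: underside of the base, on the knob's axis; x is the direction of insertion, z up. The base runs from x = -170 to +55 mm. Bridge: x = -16 to +16 mm, 73 mm wide, underside 44 mm, top 59 mm high.
- mouth (a point): Start of the channel's flared mouth (on the holder, holder x = -60 mm), on its floor. Steel side rails, 6 mm above the floor, stand 44 mm apart here, 39 mm apart from 20 mm farther in; none before it. The floor is a sprung black rubber strip 34 mm wide, from 105 mm before to 99 mm beyond this point, its top 18 mm (+-2 mm, differs each time) above the worktop; it sinks only under more than 20 N.
- home (a point): Where the cartridge's origin lies when it is home against the steel end stop (on the holder: x = -33 mm, y = 0, nominal floor height). Axes as the holder's, and the cartridge's when home. The stop's face is 75 mm farther in (+x). Under the bridge the knob's round flat foot, 24 mm wide, starts 2 to 14 mm above the cartridge's top.
- cartridge: Loose flow-cell cartridge, about 0.4 kg: flat steel plate 150 x 36 x 8 mm, with a 7 mm long, 28 mm wide nose at its +x end (enters first) and an upright black grip fin at its -x end. Origin: centre of the plate's underside; x to the nose, z up. The fin is centred at x = -58 mm, 30 mm long (x), 14 mm thick (y), and reaches from the plate's top (8 mm) to 38 mm above the underside.
- knob: Black hand knob above the bridge: disc 42 mm wide, 8 mm high, with an upright wing 46 mm long, 12 mm thick, its top 39 mm above the disc's underside. Origin: on the vertical axis, at the disc's underside, 62 mm above the worktop; x along the wing, z up. Turning clockwise seen from above (yaw decreasing) drives its foot down on the cartridge; the knob keeps its height and stays where left.
- knob_wing (a point): Middle of the knob's wing, on the axis, 23 mm above the disc's underside. Free turning takes 0.2 N m (at rest a wrist reads less, or the reverse sign). After 0.5 to 2.8 rad (differs each time) the foot meets the cartridge: within 0.25 rad the torque rises by 0.1 to 0.17 N m (so does a reading at rest, counter-clockwise on the hand), then only 0.04 per rad. Clamping: 20 N, then 8 N per rad.
- timer: A small white kitchen-type timer, 66 x 66 x 18 mm, lying loose on the worktop; origin at the centre of its underside. To be left alone.
- bottle_amber: An amber bottle with black cap, 50 mm wide, 101 mm high, standing loose on the worktop; origin at the centre of its underside. To be left alone.
Not all that is in view belongs to the job. Of the things that look like the cartridge, take the one that is farthest to the robot's right at the start.

How it is judged:
On the way, in this order (a step that is already met when the one before it is completed fails the run):
1. the cartridge lies home in the holder, against the end stop, and has been let go, with the knob's foot still clear of it (x of cartridge in the frame of holder between -0.036 and -0.03 m and z of cartridge in the frame of holder below 0.0225 m and angle between cartridge's own z axis and vertical below 0.05 rad and contact force between the fingers and cartridge below 0.1 N and contact force between knob and cartridge below 0.5 N), for 0.1 s.
2. the knob's foot has met the cartridge in its home position (x of cartridge in the frame of holder above -0.036 m and contact force between knob and cartridge above 3 N), for 0.1 s.
At the end, for the whole second after the job is handed in: The cartridge is home (within 3 mm of the end stop, level), clamped by the knob's foot with 23.7 to 33.5 N, which is an extra turn of about 60 degrees (37 to 85) past the rise of the resistance; the knob is at rest (x of cartridge in the frame of holder between -0.036 and -0.03 m and angle between cartridge's own z axis and vertical below 0.05 rad and angular speed of knob below 0.05 rad/s and contact force between knob and cartridge between 23.7 and 33.5 N); the robot touches nothing.
It fails at once if the cell is overtightened: more than 37 N between the knob's foot and the cartridge (over about two radians past first touch) (contact force between knob and cartridge above 37 N).
It fails at once if the timer or the amber bottle is moved by more than 2 cm (distance of any of timer, bottle_amber from where it was at the start of the episode above 0.02 m).
It also fails if it takes over 72 s, if anything falls off the work surface, if the arm or the gripper's body presses on something with over 40 N, if the wrist force passes 120 N, or if a joint passes its speed limit or range.

## Working session

There is one attempt and no reset: what is moved stays moved. The work goes in short steps, Python scripts to look and compute and a tool call to move; the robot and the scene stay as the last step left them, time stands still between calls to the robot, and variables do not carry over. Pictures are saved under pics/ and viewed, at most 10 in all, crops included, and the job is handed in when it is done.

Besides the shell and the picture viewer there is one more tool, called after "Call:" as name(argument=value, ...) on one line, values as JSON. move_arm: Moves the arm, as the interface text tells. Its arguments: {"type":"object","properties":{"plan":{"type":"array"}},"required":["plan"]}

```bash
mkdir -p pics; cat > h.py <<'E'
import numpy as np,cv2
from plant import ctrl,eyes
def cam(n):
    d=eyes.get_image(n);f=200/np.tan(np.radians(d["vfov"])/2)
    d["K"]=np.array([[f,0,d["cx"]],[0,f,d["cy"]],[0,0,1.]]);return d
def save(d,n,box=None,s=1):
    im=d["frame"][:,:,::-1]
    if box: im=im[box[1]:box[3],box[0]:box[2]]
    cv2.imwrite("pics/"+n+".png",cv2.resize(im,None,fx=s,fy=s,interpolation=cv2.INTER_CUBIC))
def ray(d,uv):
    p=cv2.undistortPoints(np.array(uv,float).reshape(-1,1,2),d["K"],np.array(d["D"],float)).reshape(-1,2)
    r=np.c_[p,np.ones(len(p))]@d["R"]; return -np.array(d["R"]).T@d["t"], r
def plane(d,uv,z):
    o,r=ray(d,uv); return o+r*((z-o[2])/r[:,2])[:,None]
def pts(d,uv):
    o,r=ray(d,uv); uv=np.array(uv).astype(int); return o+r*d["depth"][uv[:,1],uv[:,0]][:,None]
E
python3 - <<'E'
from h import *
import pickle
for n in("top","side"):
    d=cam(n);save(d,n+"0",s=1.25);pickle.dump(d,open(n+"0.pkl","wb"));print(n,d["t"],-np.array(d["R"]).T@d["t"])
s=ctrl.state();print(s)
E
```

```text
top [0.06322961 0.65094534 1.15518617] [0.41253047 0.04834097 1.26081904]
side [-0.62588351  0.14424281  0.98187616] [ 0.44610713 -0.97816506  0.469892  ]
{'time': 0.1, 'q': array([ 1.17302989e+00,  2.60616457e-01, -1.39210412e-01,  1.17270539e+00,
       -4.71442553e-06,  1.57079369e+00]), 'qd': array([ 0.00277691, -0.00168673,  0.00384899,  0.00137536,  0.00036474,
       -0.0002565 ]), 'tau': array([-4.45979356e-05, -4.06507838e+01,  2.54527617e+01,  1.01170174e-02,
        6.44336842e-05,  7.43729260e-06]), 'ee_pos': array([0.20314298, 0.48348253, 0.24456032]), 'tcp_rot': array([-1.69178878e-04,  1.97573318e-01,  9.80287728e-01, -8.51323945e-04]), 'force': array([-0.23903726, -0.51046732,  0.48542256]), 'torque': array([ 0.0217932 , -0.02785215, -0.02786109]), 'gripper_force': 0.0, 'gripper_width': 0.08536697782449393}
```

View pics/top0.png

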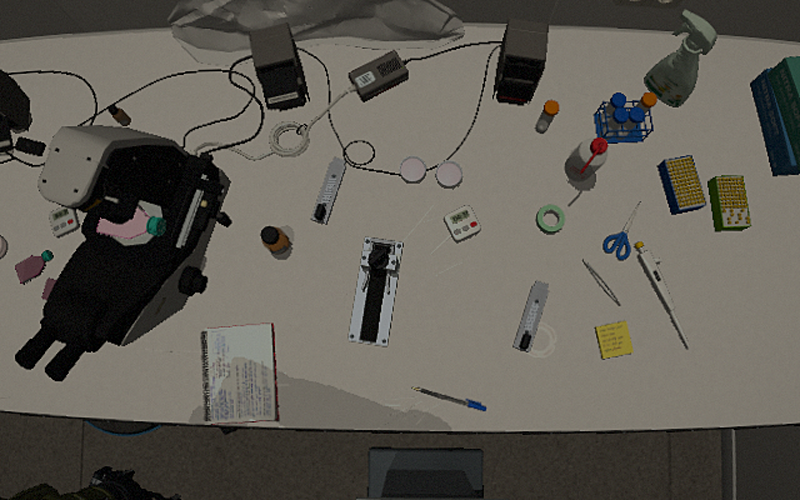

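View pics/side0.png

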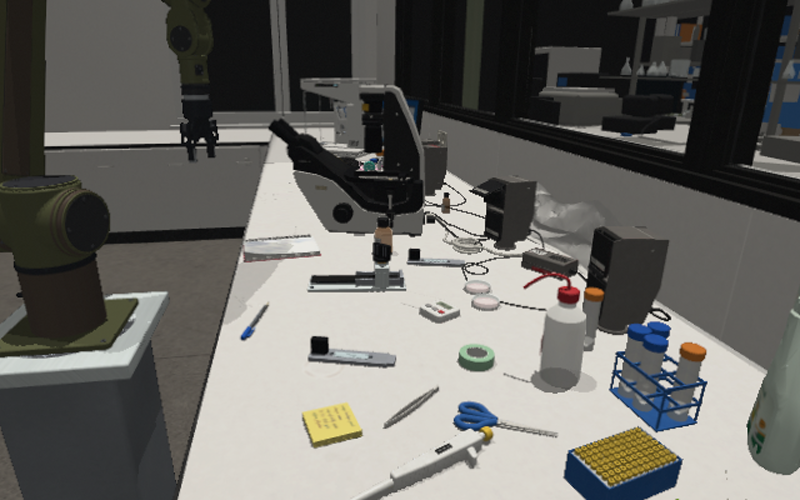

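Two things look like the cartridge: A at top (328,190) and B at top (530,315), each a grey plate with a black fin. B is the more likely one because image right should be −y. I'll confirm that with the calibration and one crop. The holder is at (376,290) with its knob at (380,258), the timer at (462,223) and the bottle at (275,240).

```bash
python3 - <<'E'
from h import *
import pickle
np.set_printoptions(precision=4,suppress=True)
d=pickle.load(open("top0.pkl","rb"))
q=np.array([[328,190],[530,315],[376,290],[380,258],[462,223],[275,240],[425,475]])/1.25
print(plane(d,q,0.01));print(pts(d,q)); print(cv2.Rodrigues(d["R"])[0].T)
# crop: holder + B side by side
im=d["frame"][:,:,::-1]
a=cv2.resize(im[180:290,270:340],None,fx=5,fy=5,interpolation=cv2.INTER_CUBIC)
b=cv2.resize(im[210:295,395:455],None,fx=5,fy=5,interpolation=cv2.INTER_CUBIC)
c=np.zeros((550,660,3),np.uint8);c[:550,:350]=a;c[:425,355:655]=b
cv2.imwrite("pics/crop1.png",c)
E
```

```text
[[ 0.7996  0.2341  0.01  ]
 [ 0.5313 -0.2006  0.01  ]
 [ 0.5807  0.1236  0.01  ]
 [ 0.6494  0.1167  0.01  ]
 [ 0.7282 -0.0583  0.01  ]
 [ 0.6863  0.345   0.01  ]
 [ 0.2035  0.0167  0.01  ]]
[[ 0.7992  0.2339  0.0113]
 [ 0.5322 -0.2023  0.0012]
 [ 0.5797  0.1232  0.0175]
 [ 0.6323  0.1117  0.1004]
 [ 0.7268 -0.0578  0.0155]
 [ 0.6681  0.3253  0.0931]
 [ 0.1112  0.0028 -0.5419]]
[[ 2.1242 -2.0961  0.1884]]
```

View pics/crop1.png

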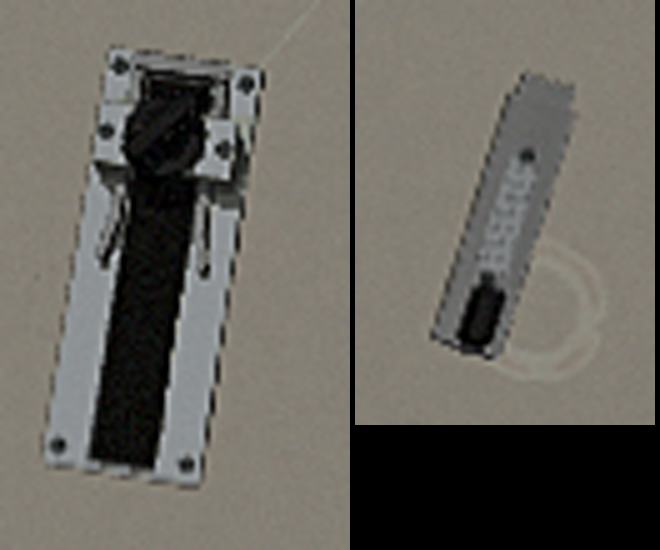

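Crop: B (right) is a grey plate with the black fin at its near end and the nose at the far end. It lies at y≈−0.20 against A's +0.23, so B is the right one. The holder (left) has its open end near and the knob at the far end. Next I fit the edges.

```bash
python3 - <<'E'
from h import *
import pickle
np.set_printoptions(precision=4,suppress=True)
d=pickle.load(open("top0.pkl","rb"))
f=lambda P,ox,oy,sx=0:np.array([[(x-sx)/5+ox,y/5+oy] for x,y in P])
H=plane(d,f([(45,465),(203,485),(110,48),(263,68)],270,180),.008)
print("holder",H,"len",np.linalg.norm(H[2]-H[0]),np.linalg.norm(H[3]-H[1]),"w",np.linalg.norm(H[1]-H[0]))
n=(H[0]+H[1])/2;e=(H[2]+H[3])/2;ax=(e-n)/np.linalg.norm(e-n);print("axis yaw",np.arctan2(ax[1],ax[0]),"origin",n+ax*.17, e-ax*.055)
C=plane(d,f([(433,338),(495,358),(525,74),(577,86)],395,210,355),.008)
print("cart",C);n=(C[0]+C[1])/2;e=(C[2]+C[3])/2;ax=(e-n)/np.linalg.norm(e-n);print(np.linalg.norm(e-n),"yaw",np.arctan2(ax[1],ax[0]),"origin",n+ax*.075,"fin",n+ax*.017)
print("fin top",plane(d,f([(484,308)],395,210,355),.038))
print("knob top", plane(d,f([(167,130)],270,180),.08))
E
```

```text
holder [[0.4723 0.1783 0.008 ]
 [0.4633 0.0957 0.008 ]
 [0.6954 0.15   0.008 ]
 [0.6853 0.0677 0.008 ]] len 0.22486532343134996 0.2237670634869058 w 0.08311777643581195
axis yaw -0.12590019625061663 origin [0.6365 0.1157 0.008 ] [0.6358 0.1158 0.008 ]
cart [[ 0.4645 -0.1645  0.008 ]
 [ 0.4542 -0.1969  0.008 ]
 [ 0.6039 -0.216   0.008 ]
 [ 0.5977 -0.2438  0.008 ]]
0.1498014056595752 yaw -0.3346932612977572 origin [ 0.5302 -0.2053  0.008 ] fin [ 0.4754 -0.1863  0.008 ]
fin top [[ 0.4786 -0.1858  0.038 ]]
knob top [[0.6372 0.1144 0.08  ]]
```

Call:
move_arm(plan=[[[-0.51,-0.51,0.045],-3.6,0.0854],[[-0.51,-0.51,0.045],-3.6,0.0854],[[-0.51,-0.51,0.045],-3.6,0.0854],[[-0.51,-0.51,0.045],-3.6,0.0854],[[-0.51,-0.51,0.045],-3.6,0.0854],[[-0.51,-0.51,0.045],-3.6,0.0854],[[-0.51,-0.51,0.045],-3.6,0.0854],[[-0.51,-0.51,0.045],-3.6,0.0854],[[-0.51,-0.51,0.045],-3.6,0.0854],[[-0.51,-0.51,0.045],-3.6,0.0854],[[-0.51,-0.51,0.045],-3.6,0.0854],[[-0.51,-0.51,0.045],-3.6,0.0854]])

```text
time: 1.6
ee_pos: [0.4766, -0.1866, 0.1996]
tcp_rot: [-0.0, 0.168, 0.986, -0.0]
force: [-0.3, 1.2, 0.4]
gripper_width: 0.0853
gripper_force: 0.0
```

```bash
cat >> h.py <<'E'
np.set_printoptions(precision=4,suppress=True)
from scipy.spatial.transform import Rotation as Ro
def pose():
    s=ctrl.state();q=s["tcp_rot"];R=Ro.from_quat([q[1],q[2],q[3],q[0]]).as_matrix();return s,np.array(s["ee_pos"]),R
def show():
    s,p,R=pose();print("t",s["time"],"p",p,"yawx",np.degrees(np.arctan2(R[1,0],R[0,0])),"tilt",R[:,2],"q6",s["q"][5],"F",s["force"],"T",s["torque"],"w",s["gripper_width"],s["gripper_force"])
def to(target,yawx):
    "shift in tool axes and turn deg to reach world target with tool x at yaw"
    s,p,R=pose();y=np.degrees(np.arctan2(R[1,0],R[0,0]));print("shift",R.T@(np.array(target)-p),"turn",-((yawx-y+180)%360-180))
E
python3 - <<'E'
from h import *
import pickle
show();d=cam("wrist");save(d,"w1",s=1.25);pickle.dump(d,open("w1.pkl","wb"))
E
```

```text
t 1.6 p [ 0.4766 -0.1866  0.1996] yawx 160.65320370924624 tilt [-0.0002 -0.0002 -1.    ] q6 -0.035473530589329436 F [-0.3404  1.1726  0.3915] T [ 0.0835 -0.0312 -0.0083] w 0.08531691751998682 0.0
```

View pics/w1.png

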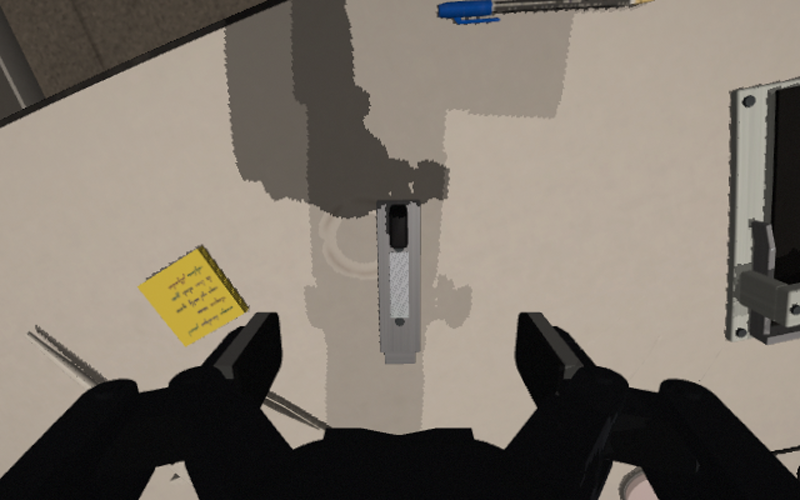

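The wrist view shows the plate with near corners (378,203) and (420,203), far corners (381,352) and (419,352), and the fin top around (399,212–245).

```bash
python3 - <<'E'
from h import *
import pickle
d=pickle.load(open("w1.pkl","rb"))
C=plane(d,np.array([(377.5,202),(420,202),(380.5,352),(419.5,352)])/1.25,.008);print(C)
n=(C[0]+C[1])/2;e=(C[2]+C[3])/2;ax=(e-n)/np.linalg.norm(e-n);print(np.linalg.norm(e-n),np.linalg.norm(C[1]-C[0]),np.linalg.norm(C[3]-C[2]),"yaw",np.degrees(np.arctan2(ax[1],ax[0])))
m=(n+e)/2;print("origin",m,"fin",m-ax*.058)
g=d["frame"].sum(2);r=g[150:205,295:345]<130
c=cv2.connectedComponentsWithStats(r.astype(np.uint8));print(c[2],c[3])
print("fin top",plane(d,[c[3][1+np.argmax(c[2][1:,4])]+[295,150]],.038))
fx=(m-ax*.058)[:2]
to([*fx,.025],180+np.degrees(np.arctan2(ax[1],ax[0])))
E
```

```text
[[ 0.4532 -0.196   0.008 ]
 [ 0.4646 -0.1636  0.008 ]
 [ 0.5823 -0.2405  0.008 ]
 [ 0.594  -0.2071  0.008 ]]
0.13655741272642063 0.03439294763246118 0.0353106638114864 yaw -18.798556302697516
origin [ 0.5235 -0.2018  0.008 ] fin [ 0.4686 -0.1831  0.008 ]
[[   0    0   50   55 2239]
 [  19   11    1    1    1]
 [  16   13   15   36  510]] [[24.8155 26.2823]
 [19.     11.    ]
 [23.1255 30.1824]]
fin top [[ 0.4705 -0.1848  0.038 ]]
shift [0.0118 0.0035 0.1743] turn -0.6479645648831251
```

Call:
move_arm(plan=[[[0.003,0.001,0.06],-0.4,0.06],[[0.003,0.001,0.11],-0.4,0.06],[[0.003,0.001,0.15],-0.4,0.06],[[0.003,0.001,0.165],-0.4,0.06],[[0.003,0.001,0.173],-0.4,0.06],[[0.003,0.001,0.173],-0.4,0.03],[[0.003,0.001,0.173],-0.4,0.01],[[0.003,0.001,0.173],-0.4,0.005],[[0.003,0.001,0.173],-0.4,0.005],[[0.003,0.001,0.173],-0.4,0.005],[[0.003,0.001,0.173],-0.4,0.005]])

```text
time: 3.02
ee_pos: [0.4743, -0.1826, 0.0285]
tcp_rot: [0.001, 0.163, 0.987, -0.001]
force: [-0.9, -1.7, 6.9]
gripper_width: 0.013
gripper_force: 60.2
```

```bash
python3 -c "
from h import *
show();print(ctrl.tips_ahead)
d=cam('wrist');save(d,'w2')"
```

```text
t 3.025 p [ 0.4743 -0.1826  0.0285] yawx 161.19494205616408 tilt [ 0.0019 -0.0017 -1.    ] q6 -0.03872843853426133 F [-0.9331 -1.7377  6.8612] T [-0.3479  0.3481 -0.0058] w 0.013027369363990496 60.19850134849548
0.014
```

View pics/w2.png

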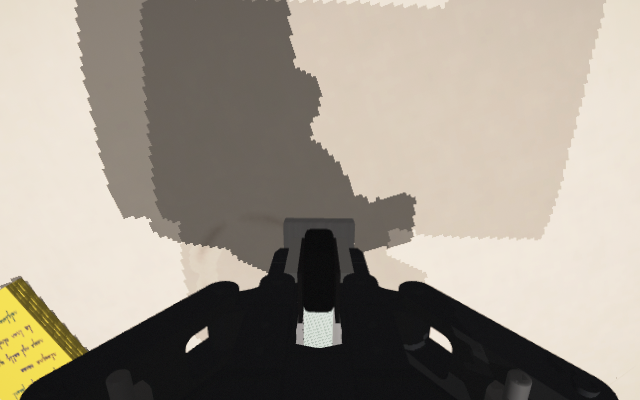

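Call:
move_arm(plan=[[[0,0,-0.02],0,0.005],[[0,0,-0.045],0,0.005],[[0.012,0.025,-0.06],-1,0.005],[[0.032,0.065,-0.06],-3,0.005],[[0.052,0.107,-0.06],-5,0.005],[[0.072,0.149,-0.06],-7,0.005],[[0.092,0.19,-0.06],-9,0.005],[[0.112,0.232,-0.06],-10.5,0.005],[[0.131,0.271,-0.06],-11.6,0.005],[[0.141,0.29,-0.06],-11.6,0.005],[[0.143,0.295,-0.06],-11.6,0.005],[[0.143,0.295,-0.06],-11.6,0.005]])

```text
time: 4.58
ee_pos: [0.4325, 0.1433, 0.0869]
tcp_rot: [-0.001, 0.063, 0.998, -0.0]
force: [0.2, -0.2, -3.6]
gripper_width: 0.0129
gripper_force: 59.0
```

```bash
python3 - <<'E'
from h import *
import pickle
show();a=cam("wrist");b=cam("top");c=cam("side")
pickle.dump([a,b,c],open("s3.pkl","wb"))
im=np.zeros((600,800,3),np.uint8)
im[:300,:480]=cv2.resize(a["frame"][:,:,::-1],(480,300))
im[300:,:350]=cv2.resize(b["frame"][180:300,260:400,::-1],None,fx=2.5,fy=2.5)
im[300:,350:]=cv2.resize(c["frame"][150:270,200:380,::-1],None,fx=2.5,fy=2.5)
cv2.imwrite("pics/s3.png",im)
E
```

```text
t 4.575 p [0.4325 0.1433 0.0869] yawx 172.83324067581307 tilt [-0.0012 -0.0006 -1.    ] q6 0.44514156170260133 F [ 0.2337 -0.2249 -3.6321] T [ 0.0189  0.1425 -0.0001] w 0.01289284205736313 59.0078330039978
```

View pics/s3.png

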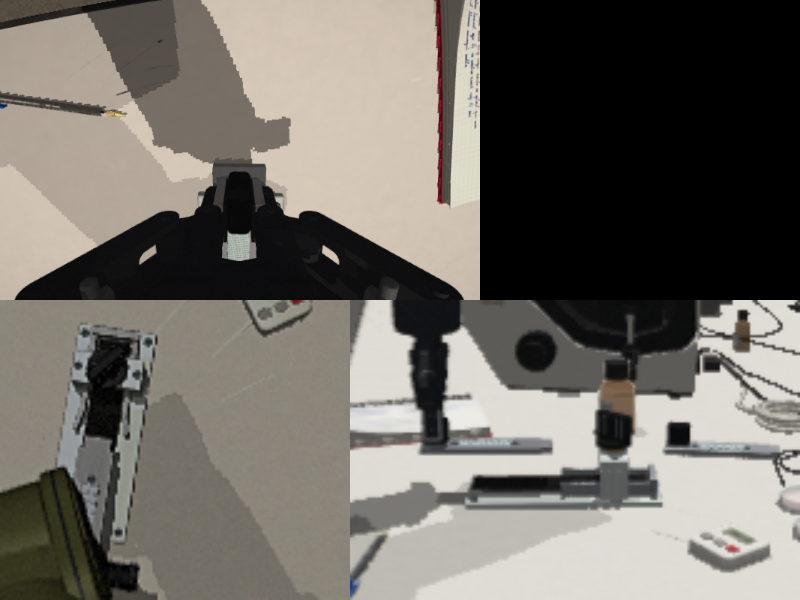

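Wrist view: the fin is centred between the pads. Side view: the plate is level and held above the strip. Top view: the nose is over the strip. I'll check the lateral offset with brightness profiles across the plate and the strip.

```bash
cat >> h.py <<'E'
HO=np.array([.636,.1157]);HY=-.126
def hw(x,y,z):
    c,s=np.cos(HY),np.sin(HY);return np.array([HO[0]+c*x-s*y,HO[1]+s*x+c*y,z])
def prof(d,x,ys,z):
    P=np.array([hw(x,y,z) for y in ys]) if np.isscalar(x) else np.array([hw(a,ys,z) for a in x])
    uv=cv2.projectPoints(P,cv2.Rodrigues(np.array(d["R"]))[0],np.array(d["t"],float),d["K"],np.array(d["D"],float))[0].reshape(1,-1,2).astype(np.float32)
    g=cv2.cvtColor(d["frame"],cv2.COLOR_RGB2GRAY)
    return cv2.remap(g,uv[...,0],uv[...,1],cv2.INTER_LINEAR)[0]
E
python3 - <<'E'
from h import *
import pickle
a,b,c=pickle.load(open("s3.pkl","rb"))
d0=pickle.load(open("top0.pkl","rb"))
ys=np.arange(-.03,.0301,.002);print((ys*1000).astype(int))
for x in(-.15,-.1,-.06): print("strip",x,prof(d0,x,ys,.018))
for x in(-.08,-.09,-.1,-.11,-.12): print("plate",x,prof(b,x,ys,.066))
xs=np.arange(-.12,-.04,.003);print((xs*1000).astype(int));print("nose",prof(b,xs,0.0,.066))
for y in (-.03,.03): print("mouth? rails",prof(d0,xs,y,.018))
E
```

```text
[-30 -27 -25 -23 -21 -19 -17 -15 -13 -11  -9  -7  -5  -3  -1   0   2   4
   6   8  10  12  14  16  18  20  22  24  26  28  30]
strip -0.15 [146 144 144 145 144 146 154 127  36   9   7  13  20  10  13  13   9  13
  14  14  14  18  12  11  22  54 133 153 146 145 144]
strip -0.1 [144 144 145 146 146 149 156 116  42   2  13  16  14   8  12  13  11   6
  16  13  10  12   8   7  20  54 144 153 146 145 145]
strip -0.06 [156  92  55  63 126 146 161 135  16   7  11  15  11  15  14  13  12  10
  13  15  13  10  11   8   4  98 147 128  35  45  97]
plate -0.08 [142 143 146 150 150 161  99   8  12  99 112 106 105 104 105 105 106 106
 106 109 109  97  64  98 139 155 152 154 153 151 151]
plate -0.09 [142 144 153  95  53  43  33 108 115 107 104 102 102 103 103 103 104 104
 104 103 104 106 102 102 117 157 154 151 150 150 150]
plate -0.1 [141 153 106  40  48  50  56  84 114 109 105 103 102 102 105 104 103 103
 105 102 105 106 104  99 101 135 156 153 151 155 154]
plate -0.11 [145 149 139  59  48  46  54 116 111 105 104 104 101  99  76  59  67  77
 103 109 104 105 102 105 113 129 170  98  39  13  30]
plate -0.12 [142 154  81  41  50  51  28  76 114 108 106  95 109 126 121 118 130 140
 137 129 106 122 114  76   1  20  14  21  44  47  46]
[-120 -117 -113 -110 -107 -104 -101  -98  -95  -92  -89  -86  -83  -80
  -77  -74  -71  -68  -65  -62  -59  -56  -53  -50  -47  -44  -41]
nose [118  77  47  47  84 102 103 104 103 103 103 106 104 104 106 107 125  58
   5   8   8  13  14   7  17  13  14]
mouth? rails [144 143 144 145 143 144 144 145 145 144 144 144 145 144 145 145 145 145
 145 149 156 155 152 149 148 148 149]
mouth? rails [143 145 145 144 145 143 145 145 145 144 146 146 144 145 145 145 145 144
 147 132  97  94 123 128  94 110 130]
```

```bash
python3 - <<'E'
from h import *
import pickle
a,b,c=pickle.load(open("s3.pkl","rb"))
d0=pickle.load(open("top0.pkl","rb"))
f=np.arange(-.06,.06,.0005)
for x in(-.15,-.12,-.1,-.08):
    g=prof(d0,x,f,.008).astype(int);k=np.where(np.abs(np.diff(g))>8)[0];print("base",x,f[k][:4],f[k][-4:])
    g=prof(d0,x,f,.018).astype(int);m=f[g<70];print(" strip",m.min(),m.max())
R=pose()[2];p=pose()[1];e=p[:2]-HO;print("tcp holder",e@[np.cos(HY),np.sin(HY)],e@[-np.sin(HY),np.cos(HY)])
# rails from depth: points 22..27 mm high near mouth
v,u=np.mgrid[185:280,270:345];P=pts(d0,np.c_[u.ravel(),v.ravel()]);E=P[:,:2]-HO;X=E@[np.cos(HY),np.sin(HY)];Y=E@[-np.sin(HY),np.cos(HY)]
for lo,hi in((-.055,-.05),(-.04,-.034),(-.03,-.022)):
    m=(X>lo)&(X<hi)&(abs(Y)<.045);o=np.argsort(Y[m]);print(lo,list(zip((Y[m][o]*1e3).round().astype(int),(P[m][o][:,2]*1e3).round().astype(int))))
m=(X>-.15)&(X<-.08)&(abs(Y-.003)<.012);print("strip z",np.median(P[m][:,2]))
m=(X>-.15)&(X<-.08)&(abs(Y-.003)>.025)&(abs(Y)<.037);print("base z",np.median(P[m][:,2]))
m=P[:,2]>.09;print("wing top",P[m].mean(0),m.sum()); w,V=np.linalg.eigh(np.cov(P[m][:,:2].T));print(w,np.degrees(np.arctan2(V[1,1],V[0,1])))
E
```

```text
base -0.15 [-0.016  -0.0155 -0.015  -0.0145] [0.0215 0.022  0.0225 0.023 ]
 strip -0.014499999999999957 0.020000000000000073
base -0.12 [-0.041  -0.0405 -0.04   -0.0395] [0.021  0.0215 0.022  0.0225]
 strip -0.03849999999999998 0.020000000000000073
base -0.1 [-0.0375 -0.037  -0.0365 -0.036 ] [0.021  0.0215 0.022  0.0225]
 strip -0.014499999999999957 0.020000000000000073
base -0.08 [-0.0165 -0.016  -0.0155 -0.015 ] [0.0435 0.044  0.0445 0.045 ]
 strip -0.014999999999999958 0.019500000000000073
tcp holder -0.2048290995722025 0.001191663019393837
-0.055 [(np.int64(-44), np.int64(2)), (np.int64(-44), np.int64(-1)), (np.int64(-42), np.int64(1)), (np.int64(-41), np.int64(0)), (np.int64(-39), np.int64(-1)), (np.int64(-39), np.int64(7)), (np.int64(-36), np.int64(4)), (np.int64(-36), np.int64(9)), (np.int64(-34), np.int64(9)), (np.int64(-33), np.int64(3)), (np.int64(-31), np.int64(12)), (np.int64(-31), np.int64(9)), (np.int64(-28), np.int64(3)), (np.int64(-28), np.int64(5)), (np.int64(-26), np.int64(8)), (np.int64(-26), np.int64(7)), (np.int64(-24), np.int64(21)), (np.int64(-23), np.int64(22)
[... 6149 characters left out ...]
np.int64(26)), (np.int64(26), np.int64(20)), (np.int64(26), np.int64(22)), (np.int64(28), np.int64(21)), (np.int64(28), np.int64(24)), (np.int64(31), np.int64(12)), (np.int64(32), np.int64(5)), (np.int64(32), np.int64(9)), (np.int64(32), np.int64(8)), (np.int64(34), np.int64(8)), (np.int64(35), np.int64(9)), (np.int64(35), np.int64(10)), (np.int64(38), np.int64(5)), (np.int64(38), np.int64(7)), (np.int64(39), np.int64(11)), (np.int64(40), np.int64(7)), (np.int64(40), np.int64(7)), (np.int64(42), np.int64(8)), (np.int64(43), np.int64(7)), (np.int64(43), np.int64(8))]
strip z 0.017303015658742704
base z 0.006993599422773444
wing top [0.59   0.1034 0.3383] 131
[0.0001 0.0091] -163.0521468365109
```

The strip and rails are centred about 2.7 mm toward +y of my first estimate, and the plate is at +1.3 mm. I'll shift +1.4 mm along tool y and lower to just above the strip.

Call:
move_arm(plan=[[[0,0.0014,0.015],0,0.005],[[0,0.0014,0.03],0,0.005],[[0,0.0014,0.036],0,0.005],[[0,0.0014,0.0385],0,0.005],[[0,0.0014,0.0395],0,0.005]])

```text
time: 5.35
ee_pos: [0.4337, 0.1448, 0.048]
tcp_rot: [0.0, 0.063, 0.998, 0.0]
force: [0.4, 0.5, -4.1]
gripper_width: 0.0129
gripper_force: 59.0
```

Call:
move_arm(plan=[[[0,0,0.001],0,0.005],[[0,0,0.001],0,0.005]])

```text
time: 5.6
ee_pos: [0.4337, 0.145, 0.0471]
tcp_rot: [0.0, 0.063, 0.998, 0.0]
force: [-0.0, -0.7, -3.8]
gripper_width: 0.0125
gripper_force: 59.0
```

Call:
move_arm(plan=[[[0,0,0.001],0,0.005],[[0,0,0.001],0,0.005]])

```text
time: 5.85
ee_pos: [0.4336, 0.145, 0.0463]
tcp_rot: [0.0, 0.063, 0.998, 0.0]
force: [-1.8, 0.2, -0.1]
gripper_width: 0.0127
gripper_force: 59.8
```

Call:
move_arm(plan=[[[-0.008,0,0],0,0.005],[[-0.018,0,0],0,0.005],[[-0.028,0,0],0,0.005],[[-0.035,0,0],0,0.005]])

```text
time: 6.35
ee_pos: [0.4663, 0.1406, 0.0461]
tcp_rot: [-0.002, 0.062, 0.998, 0.0]
force: [-8.6, 1.0, 9.1]
gripper_width: 0.0127
gripper_force: 60.8
```

Call:
move_arm(plan=[[[-0.008,0,0],0,0.005],[[-0.018,0,0],0,0.005],[[-0.028,0,0],0,0.005],[[-0.035,0,0],0,0.005]])

```text
time: 6.85
ee_pos: [0.5001, 0.1363, 0.0464]
tcp_rot: [-0.003, 0.062, 0.998, 0.0]
force: [-10.9, 1.1, 12.6]
gripper_width: 0.013
gripper_force: 61.4
```

Call:
move_arm(plan=[[[-0.008,0,-0.0007],0,0.005],[[-0.016,0,-0.0007],0,0.005],[[-0.024,0,-0.0007],0,0.005],[[-0.032,0,-0.0007],0,0.005]])

```text
time: 7.35
ee_pos: [0.533, 0.1322, 0.0467]
tcp_rot: [-0.002, 0.063, 0.998, 0.0]
force: [-7.7, 0.1, 7.2]
gripper_width: 0.0131
gripper_force: 60.7
```

Call:
move_arm(plan=[[[-0.004,0,0],0,0.005],[[-0.008,0,0],0,0.005]])

```text
time: 7.6
ee_pos: [0.5408, 0.1313, 0.0467]
tcp_rot: [-0.002, 0.063, 0.998, 0.0]
force: [-7.8, 1.4, 7.7]
gripper_width: 0.0127
gripper_force: 60.8
```

Call:
move_arm(plan=[[[-0.003,0,0],0,0.005],[[-0.005,0,0],0,0.005]])

```text
time: 7.85
ee_pos: [0.5449, 0.1307, 0.0466]
tcp_rot: [-0.003, 0.063, 0.998, 0.0]
force: [-11.7, 1.1, 11.5]
gripper_width: 0.0129
gripper_force: 61.3
```

Call:
move_arm(plan=[[[-0.002,0,0],0,0.005],[[-0.003,0,0],0,0.005]])

```text
time: 8.1
ee_pos: [0.5449, 0.1307, 0.0466]
tcp_rot: [-0.005, 0.062, 0.998, 0.001]
force: [-17.3, 3.1, 16.8]
gripper_width: 0.0127
gripper_force: 62.0
```

It stopped at the end stop: the force rose with no motion and the fin is at holder x≈−0.092. Release and rise.

Call:
move_arm(plan=[[[0.002,0,-0.001],0,0.005],[[0.002,0,-0.001],0,0.04],[[0.002,0,-0.001],0,0.06],[[0.002,0,-0.001],0,0.06],[[0.002,0,-0.02],0,0.06],[[0.002,0,-0.06],0,0.06],[[0.002,0,-0.11],0,0.06],[[0.0,0,-0.13],0,0.0854],[[0,0,-0.13],0,0.0854]])

```text
time: 9.22
ee_pos: [0.5525, 0.1304, 0.1785]
tcp_rot: [0.003, 0.063, 0.998, 0.001]
force: [0.7, -0.3, 0.6]
gripper_width: 0.0857
gripper_force: 0.0
```

```bash
python3 - <<'E'
from h import *
import pickle
show();a=cam("wrist");b=cam("top");c=cam("side")
pickle.dump([a,b,c],open("s4.pkl","wb"))
im=np.zeros((600,800,3),np.uint8)
im[:300,:480]=cv2.resize(a["frame"][:,:,::-1],(480,300))
im[300:,:350]=cv2.resize(b["frame"][180:300,260:400,::-1],None,fx=2.5,fy=2.5)
im[300:,350:]=cv2.resize(c["frame"][150:270,200:380,::-1],None,fx=2.5,fy=2.5)
cv2.imwrite("pics/s4.png",im)
E
```

```text
t 9.225 p [0.5525 0.1304 0.1785] yawx 172.79502187820114 tilt [ 0.0052  0.0011 -1.    ] q6 0.3576845127969087 F [ 0.7117 -0.2871  0.5661] T [0.0144 0.024  0.0086] w 0.08573135924869693 0.0
```

View pics/s4.png

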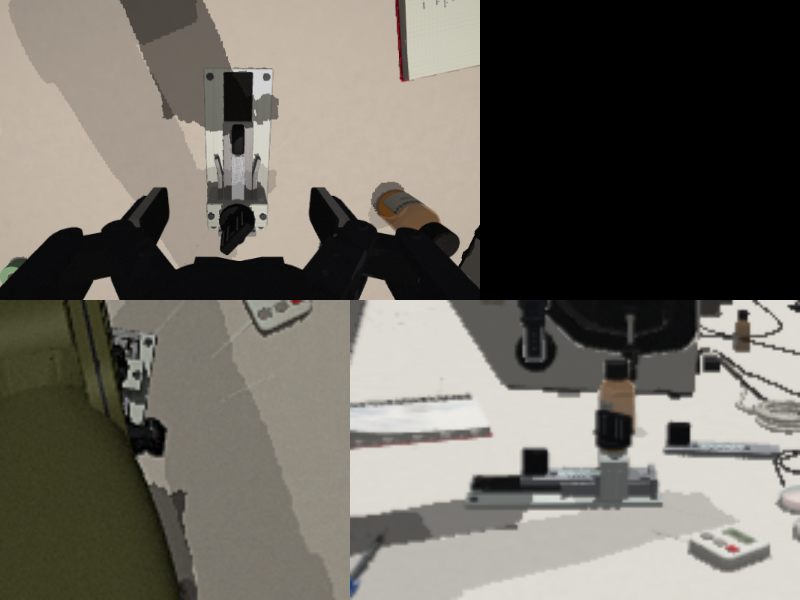

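The cartridge is lying home with the fin free: wrist (238,140), and level in the side view. The knob wing is at wrist (238,228). Next is the wing angle from depth and the axis.

```bash
python3 - <<'E'
from h import *
import pickle
a,b,c=pickle.load(open("s4.pkl","rb"));d0=pickle.load(open("top0.pkl","rb"))
K=np.array([.6363,.1183])
for d in(d0,a):
    v,u=np.mgrid[0:400,0:640];uv=np.c_[u.ravel(),v.ravel()];P=pts(d,uv)
    dep=d["depth"].ravel()
    m=(dep>0)&(P[:,2]>.088)&(P[:,2]<.112)&(np.hypot(*(P[:,:2]-K).T)<.04);Q=P[m]
    if len(Q)<5: print("few",len(Q));continue
    r=cv2.minAreaRect(Q[:,:2].astype(np.float32)*1000);w,V=np.linalg.eigh(np.cov(Q[:,:2].T))
    print(len(Q),"med z",np.median(Q[:,2]),"mean",Q.mean(0),"rect",r,"pca yaw",np.degrees(np.arctan2(V[1,1],V[0,1])),np.sqrt(w*12))
u=cv2.resize(d0["frame"][192:222,290:320,::-1],None,fx=9,fy=9,interpolation=cv2.INTER_CUBIC)
w=cv2.resize(a["frame"][255:345,265:375,::-1],None,fx=5,fy=5,interpolation=cv2.INTER_CUBIC)
im=np.zeros((450,800,3),np.uint8);im[:270,:245]=u[:,:245];im[:,250:]=w
im=np.clip(im.astype(float)*2.5,0,255).astype(np.uint8);cv2.imwrite("pics/k.png",im)
E
```

```text
108 med z 0.09873857291198118 mean [0.6359 0.1176 0.0985] rect ((636.5950927734375, 117.45902252197266), (16.23950958251953, 45.63268280029297), 47.02022171020508) pca yaw 133.74244102483544 [0.0142 0.0446]
1160 med z 0.09945103135558897 mean [0.6322 0.1189 0.0979] rect ((634.916748046875, 118.53943634033203), (17.207508087158203, 45.11845397949219), 50.0765266418457) pca yaw 132.16812762004304 [0.0136 0.0455]
```

View pics/k.png

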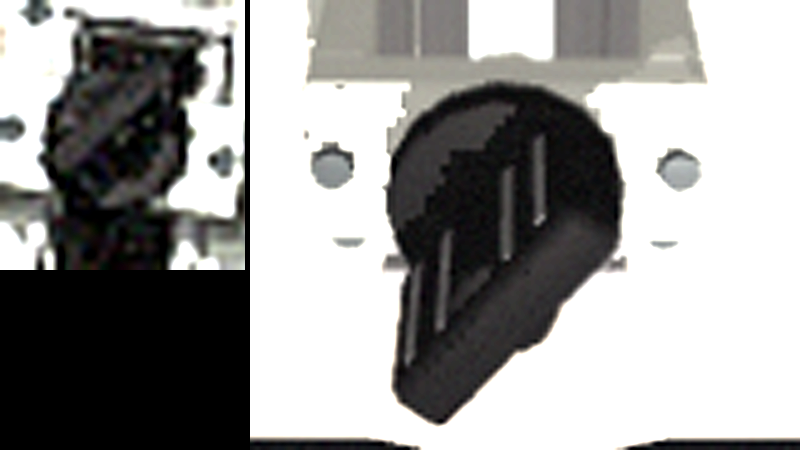

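The wing runs from lower-left to upper-right in the top view, so its yaw is ≈ −47°, and depth PCA agrees. The axis is at about (0.636, 0.118). I'll grasp with tool x at yaw −47° (q6≈−122°), which leaves room for the whole clockwise turn in one grip.

Call:
move_arm(plan=[[[-0.03,-0.001,0],-10,0.0854],[[-0.06,-0.002,0.01],-20,0.0854],[[-0.084,-0.002,0.018],-30,0.0854],[[-0.084,-0.002,0.018],-40,0.0854],[[-0.084,-0.002,0.018],-50,0.0854],[[-0.084,-0.002,0.018],-60,0.0854],[[-0.084,-0.002,0.018],-70,0.0854],[[-0.084,-0.002,0.018],-80,0.0854],[[-0.084,-0.002,0.018],-90,0.0854],[[-0.084,-0.002,0.018],-100,0.0854],[[-0.084,-0.002,0.018],-110,0.0854],[[-0.084,-0.002,0.018],-120,0.0854]])

```text
time: 10.88
ee_pos: [0.6323, 0.1174, 0.1562]
tcp_rot: [0.001, 0.835, -0.551, -0.001]
force: [-0.6, -0.2, -1.2]
gripper_width: 0.0854
gripper_force: 0.0
```

Call:
move_arm(plan=[[[0,0,0],-10,0.0854],[[0,0,0],-20,0.0854],[[0,0,0],-20,0.0854],[[0,0,0],-20,0.0854]])

```text
time: 11.38
ee_pos: [0.6329, 0.1175, 0.1574]
tcp_rot: [0.001, 0.916, -0.401, -0.001]
force: [-0.3, 0.1, -0.5]
gripper_width: 0.0856
gripper_force: 0.0
```

```bash
python3 - <<'E'
from h import *
show();to([.636,.118,.092],-47)
E
```

```text
t 11.375 p [0.6329 0.1175 0.1574] yawx -47.3306296127725 tilt [-0.0019 -0.0004 -1.    ] q6 -2.1318926048189653 F [-0.2841  0.0797 -0.5098] T [-0.0063  0.0125  0.0102] w 0.0855739937625488 0.0
shift [ 0.0018 -0.0027  0.0654] turn -0.3306296127724977
```

Call:
move_arm(plan=[[[0.0018,-0.0027,0.03],0,0.06],[[0.0018,-0.0027,0.055],0,0.06],[[0.0018,-0.0027,0.065],0,0.06],[[0.0018,-0.0027,0.065],0,0.06],[[0.0018,-0.0027,0.065],0,0.03],[[0.0018,-0.0027,0.065],0,0.01],[[0.0018,-0.0027,0.065],0,0.004],[[0.0018,-0.0027,0.065],0,0.004],[[0.0018,-0.0027,0.065],0,0.004],[[0.0018,-0.0027,0.065],0,0.004]])

```text
time: 12.62
ee_pos: [0.6369, 0.1179, 0.0947]
tcp_rot: [-0.0, 0.916, -0.4, 0.001]
force: [-2.7, -2.2, 5.5]
gripper_width: 0.0104
gripper_force: 59.9
```

```bash
python3 -c "
from h import *
show();show()"
```

```text
t 12.625 p [0.6369 0.1179 0.0947] yawx -47.18985241358591 tilt [ 0.0011 -0.0005 -1.    ] q6 -2.134649673416617 F [-2.7048 -2.1701  5.5008] T [-0.3441  0.3685  0.1888] w 0.010352975301498877 59.906519651412964
t 12.625 p [0.6369 0.1179 0.0947] yawx -47.18985241358591 tilt [ 0.0011 -0.0005 -1.    ] q6 -2.134649673416617 F [-2.7048 -2.1701  5.5008] T [-0.3441  0.3685  0.1888] w 0.010352975301498877 59.906519651412964
```

```bash
cat > r.py <<'E'
from h import *
s,p,R=pose();print("yaw %.1f q6 %.3f T %s F %s p %s w %.4f"%(np.degrees(np.arctan2(R[1,0],R[0,0])),s["q"][5],s["torque"],s["force"],p,s["gripper_width"]))
E
```

Call:
move_arm(plan=[[[0,0,0],4,0.004],[[0,0,0],8,0.004]])

```text
time: 12.88
ee_pos: [0.6369, 0.1179, 0.0947]
tcp_rot: [-0.0, 0.886, -0.464, 0.001]
force: [-2.1, -0.8, 6.0]
gripper_width: 0.0104
gripper_force: 60.0
```

```bash
python3 r.py
```

```text
yaw -55.3 q6 -1.993 T [-0.3081  0.3867  0.2483] F [-2.1224 -0.8207  6.0485] p [0.6369 0.1179 0.0947] w 0.0104
```

Call:
move_arm(plan=[[[0,0,0],4,0.004],[[0,0,0],8,0.004]])

```text
time: 13.12
ee_pos: [0.637, 0.1179, 0.0947]
tcp_rot: [-0.0, 0.851, -0.525, 0.001]
force: [-2.0, -1.9, 4.9]
gripper_width: 0.0106
gripper_force: 59.9
```

```bash
python3 r.py
```

```text
yaw -63.3 q6 -1.853 T [-0.2393  0.3386  0.1881] F [-1.9622 -1.8804  4.9194] p [0.637  0.1179 0.0947] w 0.0106
```

Call:
move_arm(plan=[[[0,0,0],4,0.004],[[0,0,0],8,0.004]])

```text
time: 13.38
ee_pos: [0.637, 0.1179, 0.0947]
tcp_rot: [-0.0, 0.813, -0.583, 0.001]
force: [-1.6, -0.9, 5.3]
gripper_width: 0.0105
gripper_force: 59.9
```

```bash
python3 r.py
```

```text
yaw -71.3 q6 -1.714 T [-0.3192  0.3104  0.2384] F [-1.6265 -0.9093  5.3224] p [0.637  0.1179 0.0947] w 0.0105
```

Call:
move_arm(plan=[[[0,0,0],4,0.004],[[0,0,0],8,0.004]])

```text
time: 13.62
ee_pos: [0.637, 0.1179, 0.0947]
tcp_rot: [-0.0, 0.77, -0.638, 0.001]
force: [-0.7, -1.8, 5.5]
gripper_width: 0.0108
gripper_force: 59.9
```

```bash
python3 r.py
```

```text
yaw -79.3 q6 -1.574 T [-0.3181  0.3086  0.2218] F [-0.693  -1.7629  5.5386] p [0.637  0.1179 0.0947] w 0.0108
```

Call:
move_arm(plan=[[[0,0,0],4,0.004],[[0,0,0],8,0.004]])

```text
time: 13.88
ee_pos: [0.6371, 0.1179, 0.0947]
tcp_rot: [-0.0, 0.723, -0.69, 0.001]
force: [-1.8, -0.8, 6.0]
gripper_width: 0.0105
gripper_force: 59.9
```

```bash
python3 r.py
```

```text
yaw -87.3 q6 -1.434 T [-0.3377  0.3177  0.1727] F [-1.8247 -0.756   6.0271] p [0.6371 0.1179 0.0947] w 0.0105
```

Call:
move_arm(plan=[[[0,0,0],4,0.004],[[0,0,0],8,0.004]])

```text
time: 14.12
ee_pos: [0.6371, 0.1179, 0.0947]
tcp_rot: [0.0, -0.674, 0.739, -0.001]
force: [-1.0, -1.2, 5.0]
gripper_width: 0.0107
gripper_force: 59.9
```

```bash
python3 r.py
```

```text
yaw -95.3 q6 -1.295 T [-0.2815  0.2546  0.2635] F [-1.0498 -1.1931  4.9754] p [0.6371 0.1179 0.0947] w 0.0107
```

Call:
move_arm(plan=[[[0,0,0],4,0.004],[[0,0,0],8,0.004]])

```text
time: 14.38
ee_pos: [0.6372, 0.1179, 0.0947]
tcp_rot: [0.001, -0.62, 0.784, -0.001]
force: [-1.0, -1.5, 6.3]
gripper_width: 0.0107
gripper_force: 59.9
```

```bash
python3 r.py
```

```text
yaw -103.3 q6 -1.155 T [-0.3443  0.2706  0.1782] F [-0.959  -1.4688  6.3339] p [0.6372 0.1179 0.0947] w 0.0107
```

Call:
move_arm(plan=[[[0,0,0],4,0.004],[[0,0,0],8,0.004]])

```text
time: 14.62
ee_pos: [0.6372, 0.1179, 0.0947]
tcp_rot: [0.001, -0.564, 0.826, -0.001]
force: [-0.7, -1.4, 5.2]
gripper_width: 0.0107
gripper_force: 59.9
```

```bash
python3 r.py
```

```text
yaw -111.3 q6 -1.016 T [-0.2959  0.2295  0.2215] F [-0.6929 -1.3637  5.2069] p [0.6372 0.1179 0.0947] w 0.0107
```

Call:
move_arm(plan=[[[0,0,0],4,0.004],[[0,0,0],8,0.004]])

```text
time: 14.88
ee_pos: [0.6372, 0.1178, 0.0947]
tcp_rot: [0.001, -0.505, 0.863, -0.001]
force: [-0.8, -1.8, 5.1]
gripper_width: 0.0106
gripper_force: 59.9
```

```bash
python3 r.py
```

```text
yaw -119.3 q6 -0.876 T [-0.3566  0.258   0.1791] F [-0.8309 -1.7503  5.1175] p [0.6372 0.1178 0.0947] w 0.0106
```

Call:
move_arm(plan=[[[0,0,0],4,0.004],[[0,0,0],8,0.004]])

```text
time: 15.12
ee_pos: [0.6373, 0.1178, 0.0947]
tcp_rot: [0.001, -0.444, 0.896, -0.001]
force: [-0.7, -1.2, 5.3]
gripper_width: 0.0101
gripper_force: 59.9
```

```bash
python3 r.py
```

```text
yaw -127.3 q6 -0.736 T [-0.3956  0.2145  0.2522] F [-0.701 -1.212  5.328] p [0.6373 0.1178 0.0947] w 0.0101
```

Call:
move_arm(plan=[[[0,0,0],4,0.004],[[0,0,0],8,0.004]])

```text
time: 15.38
ee_pos: [0.6373, 0.1178, 0.0947]
tcp_rot: [0.001, -0.38, 0.925, -0.001]
force: [-0.4, -0.8, 4.9]
gripper_width: 0.0108
gripper_force: 59.8
```

```bash
python3 r.py
```

```text
yaw -135.3 q6 -0.597 T [-0.3455  0.2563  0.2755] F [-0.4053 -0.7578  4.869 ] p [0.6373 0.1178 0.0947] w 0.0108
```

Call:
move_arm(plan=[[[0,0,0],4,0.004],[[0,0,0],8,0.004]])

```text
time: 15.62
ee_pos: [0.6373, 0.1178, 0.0947]
tcp_rot: [0.001, -0.315, 0.949, -0.001]
force: [-1.0, -1.9, 5.4]
gripper_width: 0.0111
gripper_force: 59.8
```

```bash
python3 r.py
```

```text
yaw -143.3 q6 -0.457 T [-0.3821  0.1984  0.2079] F [-0.9644 -1.8879  5.415 ] p [0.6373 0.1178 0.0947] w 0.0111
```

Call:
move_arm(plan=[[[0,0,0],4,0.004],[[0,0,0],8,0.004]])

```text
time: 15.88
ee_pos: [0.6373, 0.1177, 0.0947]
tcp_rot: [0.001, -0.248, 0.969, -0.001]
force: [-0.8, -1.8, 5.0]
gripper_width: 0.0107
gripper_force: 59.9
```

```bash
python3 r.py
```

```text
yaw -151.3 q6 -0.317 T [-0.4048  0.2162  0.2805] F [-0.8462 -1.8306  4.9996] p [0.6373 0.1177 0.0947] w 0.0107
```

Call:
move_arm(plan=[[[0,0,0],4,0.004],[[0,0,0],8,0.004]])

```text
time: 16.12
ee_pos: [0.6374, 0.1177, 0.0948]
tcp_rot: [0.001, -0.18, 0.984, -0.001]
force: [-1.1, -0.8, 5.8]
gripper_width: 0.0108
gripper_force: 60.0
```

```bash
python3 r.py
```

```text
yaw -159.3 q6 -0.178 T [-0.4183  0.2646  0.3305] F [-1.0584 -0.8369  5.8017] p [0.6374 0.1177 0.0948] w 0.0108
```

Call:
move_arm(plan=[[[0,0,0],4,0.004],[[0,0,0],8,0.004]])

```text
time: 16.38
ee_pos: [0.6374, 0.1176, 0.0948]
tcp_rot: [0.001, -0.111, 0.994, -0.001]
force: [0.1, -1.4, 5.8]
gripper_width: 0.0105
gripper_force: 60.0
```

```bash
python3 r.py
```

```text
yaw -167.3 q6 -0.038 T [-0.5243  0.2745  0.3729] F [ 0.0716 -1.4335  5.8004] p [0.6374 0.1176 0.0948] w 0.0105
```

Call:
move_arm(plan=[[[0,0,0],4,0.004],[[0,0,0],8,0.004]])

```text
time: 16.62
ee_pos: [0.6374, 0.1176, 0.0948]
tcp_rot: [0.001, -0.041, 0.999, -0.001]
force: [-1.0, -2.4, 5.6]
gripper_width: 0.0106
gripper_force: 60.0
```

```bash
python3 r.py
```

```text
yaw -175.3 q6 0.101 T [-0.4775  0.3326  0.3524] F [-1.0124 -2.3687  5.5812] p [0.6374 0.1176 0.0948] w 0.0106
```

The torque rises from about 0.22 to about 0.36 N·m between yaw −148° and −163°, with the middle near −155°. A further 61° takes it to −216°, so 40.5° remain.

Call:
move_arm(plan=[[[0,0,0],5,0.004],[[0,0,0],10,0.004],[[0,0,0],15,0.004],[[0,0,0],20,0.004],[[0,0,0],24,0.004]])

```text
time: 17.25
ee_pos: [0.6374, 0.1175, 0.0948]
tcp_rot: [0.001, 0.168, 0.986, -0.0]
force: [-0.9, -3.3, 6.2]
gripper_width: 0.011
gripper_force: 60.0
```

```bash
python3 r.py
```

```text
yaw 160.7 q6 0.520 T [-0.6192  0.2595  0.3776] F [-0.9309 -3.3239  6.2211] p [0.6374 0.1175 0.0948] w 0.0110
```

Call:
move_arm(plan=[[[0,0,0],4,0.004],[[0,0,0],8,0.004],[[0,0,0],12,0.004],[[0,0,0],16.5,0.004]])

```text
time: 17.75
ee_pos: [0.6373, 0.1175, 0.0948]
tcp_rot: [0.001, 0.307, 0.952, -0.0]
force: [-1.0, -3.1, 5.2]
gripper_width: 0.0104
gripper_force: 60.1
```

```bash
python3 r.py
```

```text
yaw 144.2 q6 0.808 T [-0.5404  0.3815  0.4235] F [-1.0374 -3.0533  5.1894] p [0.6373 0.1175 0.0948] w 0.0104
```

Call:
move_arm(plan=[[[0,0,0],0,0.004],[[0,0,0],0,0.004]])

```text
time: 18.0
ee_pos: [0.6373, 0.1174, 0.0948]
tcp_rot: [0.001, 0.307, 0.952, -0.0]
force: [-0.8, -3.4, 5.3]
gripper_width: 0.0103
gripper_force: 59.9
```

```bash
python3 r.py
```

```text
yaw 144.3 q6 0.807 T [-0.5723  0.3724 -0.0271] F [-0.7577 -3.411   5.2512] p [0.6373 0.1174 0.0948] w 0.0103
```

Call:
move_arm(plan=[[[0,0,0],0,0.03],[[0,0,0],0,0.06],[[0,0,0],0,0.07],[[0,0,-0.01],0,0.07],[[0,0,-0.04],0,0.07],[[0,0,-0.08],0,0.07],[[0,0,-0.11],0,0.07],[[0,0,-0.12],0,0.07],[[0,0,-0.12],0,0.07]])

```text
time: 19.12
ee_pos: [0.637, 0.1182, 0.214]
tcp_rot: [0.001, 0.306, 0.952, 0.0]
force: [0.6, 0.3, 0.1]
gripper_width: 0.0699
gripper_force: 0.0
```

```bash
python3 - <<'E'
from h import *
show();d=cam("wrist");K=np.array([.6363,.1178])
v,u=np.mgrid[0:400,0:640];P=pts(d,np.c_[u.ravel(),v.ravel()])
m=(d["depth"].ravel()>0)&(P[:,2]>.088)&(P[:,2]<.112)&(np.hypot(*(P[:,:2]-K).T)<.04);Q=P[m]
w,V=np.linalg.eigh(np.cov(Q[:,:2].T));r=cv2.minAreaRect(Q[:,:2].astype(np.float32)*1000)
print(len(Q),Q.mean(0),"wing yaw",np.degrees(np.arctan2(V[1,1],V[0,1])),np.sqrt(12*w),r)
c=cam("side");im=np.zeros((400,800,3),np.uint8);im[:300,:480]=cv2.resize(d["frame"][:,:,::-1],(480,300));im[:240,480:]=cv2.resize(c["frame"][170:250,240:347,::-1],(320,240));cv2.imwrite("pics/end.png",im)
E
```

```text
t 19.125 p [0.637  0.1182 0.214 ] yawx 144.30868132292312 tilt [ 0.0012  0.0002 -1.    ] q6 0.8064391685857273 F [0.6425 0.2529 0.0681] T [ 0.0274 -0.0081  0.0126] w 0.06992639506112203 0.0
943 [0.6342 0.1193 0.0993] wing yaw 144.34887050485287 [0.0136 0.044 ] ((635.0142822265625, 118.50867462158203), (17.035091400146484, 45.09613800048828), 54.51163101196289)
```

View pics/end.png

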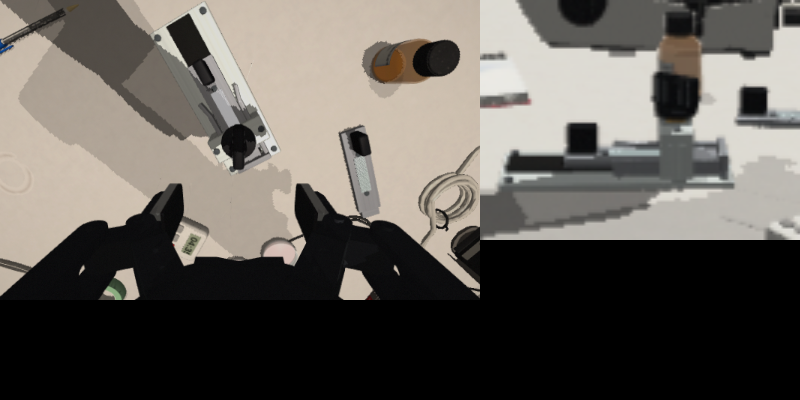

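The wing is at yaw 144.3°, the same as the hand, so it didn't slip. The cartridge is home and level, the bottle and timer are undisturbed, and the gripper is clear.

```bash
python3 -c "
from plant import ctrl
print(ctrl.finish_job())"
```

```text
the job is handed in; nothing more can be done
None
```

I slid the cartridge home against the end stop and let it go, turned the knob about 61° past the torque rise, left the timer and amber bottle untouched, and handed the job in at about 19 s; no verdict came back and the clamping force couldn't be read directly.

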